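Shut the food box and snap its clips

ROBOT

A 6-joint arm with a two-finger parallel gripper is mounted at the origin on a cart in front of the work surface, level with it; the furniture and walls round the work are solid. World frame = base frame: x ahead of the robot, y to its left, z up, the work surface at z = 0. Lengths are in mm, angles in rad, forces in N, time in s.
With the tool pointing down it reaches from about 250 to 775 mm from the base axis. Payload 4 kg.
Tool frame: the origin (TCP) lies at the very end of the fingers, on their centre line; the grasp point (between the pads) lies 19 mm behind it; z points along the fingers, y is the line along which they close (so a half turn about z gives the same grasp; the last joint's range is limited). The gripper opens to 85 mm and grips with 20 to 120 N. Pads are 22 mm wide; open, the fingers measure 114 mm over their backs; the gripper's body (76 mm by 85 mm) begins 54 mm behind the grasp point. The pads swing forward as they close: fully open they stand 13 mm farther back than shut.
Start: joints at [-1.444, 0.087, 1.371, -0, 1.684, -0.103], TCP at [125.277, -535.562, 196.741] pointing down, gripper open.
Joint ranges: [-3.1, 3.1], [-0.76, 2.03], [0.27, 2.55], [-1.08, 4.22], [0.17, 2.65], [-2.57, 2.57]. Speed limits (rad/s): [2.79, 2.79, 3.14, 3.14, 3.14, 3.14].

INTERFACE

Orientations are given as a unit quaternion [x, y, z, w].
In Python, from workcell import * gives the robot as it stands. The module is installed in compiled form; this text tells all that it offers.
- The arm moves only by the tool servo_tool, never from a script. Its argument "plan" is a list of rows, each a list of 5 numbers: the opening, from 0 (shut) to 1 (fully open), then the shift along the tool's x, y, z in cm, then the turn about the tool's z in rad. In form: [[fingers, dx, dy, dz, spin], ...]. A call has 1 to 10 rows; each row is the pose to reach, as a shift and turn from the pose commanded when the call began, along the tool's axes at that moment; what a row does not reach only later rows make up. A row lasts 1/8 s, in which the tool goes at most 62.5 mm and 10.7 degrees, less where a joint would pass 70% of its speed; a pose out of reach is approached as far as the arm can. A call with a gripper value outside its range is refused whole. The fingers move at their own pace and stop on an object; "newtons" is the grip in N (left out, the last holds). Time passes only in rows, so rows that repeat a pose let the fingers close. It gives the time, the measured TCP pose, the force, the opening and the grip force at its end, in the units of the state.
- get_state(): the state, without advancing time (a new reading comes with each control period).
- get_image(name): name is "scene" or "top" or "wrist"; returns (picture, depth): 400x640x3 uint8, blue, green, red; 400x640 float32, mm along the optical axis (not along the pixel's ray), 0 where there is no reading.
- get_calibration(name): a dict with "K" (3x3 intrinsics, pixels), "R" (3x3) and "t" (3): a world point X has camera coordinates R X + t. Camera axes: x right, y down, z forward; pixel columns grow to the right and rows downward; lengths in mm; the calibration is good to about 2 mm. A picture is of the moment at which its call begins: read the wrist's pose just before it. get_calibration takes no time and is no camera call; for the wrist camera it gives the pose at the moment of the call.
- sign_off(): hands the job in; it is judged then, once.
The state is a dict: "time_s": time; "joint_pos": joint angles; "joint_velocities": joint speeds; "tau": joint torques, N m; "tcp_pos": TCP position; "tool_rot": TCP orientation; "force": force on the tool from outside, world axes, zero at the start; "wrist_torque": the same for the moment, N m; "width": finger opening in mm; "finger_force": force on a finger pad.
Only numpy, scipy, OpenCV 4.12 (cv2) and the standard library are available. Lean on these libraries where they do the work, as an engineer would, in place of code of your own. Each camera call takes 0.05 s, during which the arm holds its last target. There are 200 camera calls.

TASK

Two lemons lie in the food box: push its lid fully shut, then flip both side clips over past their dead centre so that they snap down onto the lid. Only push with the fingers: do not pick anything up, do not swing a clip in while the lid is still open, and leave the lemons in the box and the things around it where they stand.

Things in the scene. Friction and masses are not known exactly. Their poses are not given: they have to be found in the camera images.
- keeper: grey plastic food box, fixed to the worktop, 150 (its x) by 200 (its y) mm, rim 85 mm high, walls 5 mm. Origin: centre of its underside; x points to the hinge side of the lid (away from the robot at yaw 0), y to the left clip, z up
- lid (a joint): hinge of the white lid along the box's far rim (box x = +75 mm, z = 85 mm). 0 = shut (lid top then 93 mm above the worktop), grows as it opens upward; starts part open at 0.5 to 1.0 rad. Stiff: it stays where it is left; a few newtons of downward push close it
- lid_edge (a point): middle of the lid's near edge, on its top face; 155 mm from the hinge. The lid is 196 mm wide (box y), 8 mm thick, with a finger tab on this edge
- clip_left (a joint): black toggle clip on the box's left (+y) side: a paddle 42 mm wide (along box x), 52 mm long, 6 mm thick, pivoting about a pin along box x at box (0, +106, 94) mm. 0 = open, leaning 45 degrees outward; grows as it swings up and inward; upright at 0.785; a spring makes it snap over at dead centre 1.045; 2.09 = closed, lying inward over the lid, claw on the lid. It rests only at either end. Pushing it over takes about 3 N at the tip, 6 N half-way up
- clip_left_tip (a point): free end of the left clip's paddle, mid width, in its mid plane (52 mm from the pin); moves with the clip
- clip_right (a joint): the same clip on the right (-y) side, pin at box (0, -106, 94) mm: 0 = open, leaning 45 degrees outward; upright at 0.785; dead centre 1.045; 2.09 = closed over the lid
- clip_right_tip (a point): free end of the right clip's paddle, as on the left
- lemon_a_mid (a point): a lemon in the box, about 71 by 53 by 51 mm; point at its centre
- lemon_b_mid (a point): the other lemon in the box, about 72 by 57 by 58 mm; point near its centre
- tea_tin: low green food tin, 75 mm across, 58 mm high, behind the food box, not part of the job; origin: centre of its underside
- jam_jar: jam jar with white lid, 60 mm across, 99 mm high, behind the food box, not part of the job; origin: centre of its underside
- salt_shaker: glass salt shaker, 44 mm across, 90 mm high, left of the food box, not part of the job; origin: centre of its underside
- spice_cumin: spice jar, 41 mm across, 106 mm high, right of the food box towards the back, not part of the job; origin: centre of its underside
- glass_a: drinking glass, 80 mm across, 91 mm high, left of the food box, not part of the job; origin: centre of its underside
- spice_nutmeg: smaller spice jar, 39 mm across, 91 mm high, right of the food box towards the front, not part of the job; origin: centre of its underside

How it is judged:
By the outcome, as a careful person would: the job done as asked, in the order asked, and still so for the second after the job is handed in, with the robot touching nothing.
It also fails if it takes over 42 s, if anything falls off the work surface, if the arm or the gripper's body presses on something with over 40 N, if the wrist force passes 120 N, or if a joint passes its speed limit or range.

## Working session

There is one attempt and no reset: what is moved stays moved. The work goes in short steps, Python scripts to look and compute and a tool call to move; the robot and the scene stay as the last step left them, time stands still between calls to the robot, and variables do not carry over. Pictures are saved under pics/ and viewed, at most 10 in all, crops included, and the job is handed in when it is done.

Besides the shell and the picture viewer there is one more tool, called after "Call:" as name([rows], argument=value, ...), one row to a line, values as JSON. servo_tool: Moves the arm, as the interface text tells. Its arguments: {"type":"object","properties":{"plan":{"type":"array"},"newtons":{"type":"number"}},"required":["plan"]}

```bash
mkdir -p pics
cat > h.py <<'E'
from workcell import *
import numpy as np, cv2
def cloud(name):
    im,d=get_image(name); c=get_calibration(name)
    v,u=np.mgrid[0:400,0:640]; K=np.array(c["K"])
    p=np.stack([(u-K[0,2])/K[0,0]*d,(v-K[1,2])/K[1,1]*d,d],-1)
    X=(p-np.array(c["t"]))@np.array(c["R"])
    X[d==0]=np.nan
    return im,X
E
python3 - <<'E'
from h import *
s=get_state();print(s)
for n in("scene","top"):
    im,X=cloud(n);cv2.imwrite(f"pics/{n}0.png",im);np.save(f"{n}0.npy",X)
    c=get_calibration(n);print(n,-np.array(c["R"]).T@np.array(c["t"]),np.isnan(X).mean())
E
```

```text
{'time_s': 0.0, 'joint_pos': array([-1.44413501e+00,  8.79629045e-02,  1.37227251e+00,  2.18497252e-05,
        1.68360091e+00, -1.03098063e-01]), 'joint_velocities': array([ 0.00023423, -0.00192859, -0.00031145,  0.00115343,  0.00130137,
        0.00037721]), 'tau': array([ 2.07284766e-04, -3.51866126e+01, -3.13275433e+01, -1.38269129e-06,
        1.08105465e-02,  7.03024625e-07]), 'tcp_pos': array([ 125.18945814, -534.96851856,  195.52563644]), 'tool_rot': array([ 9.93407817e-01,  1.14628311e-01, -2.36069692e-06, -1.12188562e-03]), 'force': array([-0.45231319,  0.64291127, -0.24240414]), 'wrist_torque': array([ 0.0743408, -0.0057756,  0.0690034]), 'finger_force': 0.0, 'width': 85.3542703630673}
scene [-103.49040147  343.44525376  987.87322728] 0.02324609375
top [ 510.74327289 -111.97404204 1022.72603967] 0.0038515625
```

View pics/scene0.png

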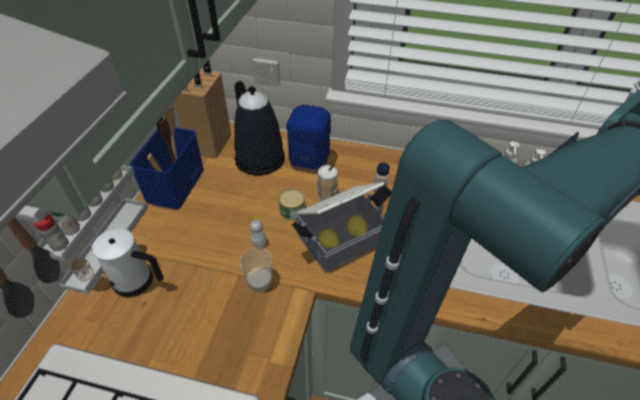

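View pics/top0.png

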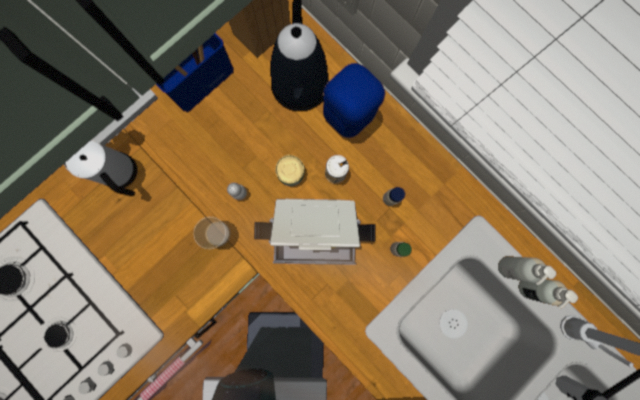

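The scene view shows the box at about (340,235) with the lid part open. In the top view, the lid is at (315,222), the left clip at (263,230), the right clip at (367,233), the glass at (212,233), the shaker at (237,191), and the spice jars at (395,196) and (401,249).

Run:
```python
from h import *
im=cv2.imread("pics/top0.png");X=np.load("top0.npy")
crop=im[180:280,190:420];cv2.imwrite("pics/crop0.png",cv2.resize(crop,None,fx=3.4,fy=3.4,interpolation=cv2.INTER_CUBIC))
g=im.max(2);
def rep(n,m):
    P=X[m];P=P[~np.isnan(P[:,0])];print(n,len(P),P.min(0).round(),P.max(0).round(),np.median(P,0).round())
box=np.zeros(g.shape,bool);box[190:275,245:385]=1
dark=(g<60)&box
n,l,st,ce=cv2.connectedComponentsWithStats(dark.astype(np.uint8))
for i in range(1,n):
    if st[i,4]>25: print(st[i],ce[i]);rep("dark",(l==i)&(X[...,2]>60))
lid=(im.min(2)>150)&box
rep("lid",lid)
n,l,st,ce=cv2.connectedComponentsWithStats(lid.astype(np.uint8));k=1+st[1:,4].argmax();m=(l==k)
r=cv2.minAreaRect(cv2.findContours(m.astype(np.uint8),0,2)[0][0]);print(r)
P=X[m];P=P[~np.isnan(P[:,0])];c=P.mean(0);U,S,V=np.linalg.svd(P-c,full_matrices=False);print(c,V, S)
for j in range(3):print(np.percentile((P-c)@V[j],[0.5,99.5]))
for n,(u,v) in dict(tin=(290,170),jam=(337,166),salt=(237,190),cumin=(395,196),nut=(401,249),glass=(212,233)).items():
    m=np.zeros(g.shape,bool);m[v-20:v+20,u-20:u+20]=1;rep(n,m&(X[...,2]>35)&~np.isnan(X[...,2]))
```

```text
[358 225  17  17 252] [366.6031746  232.32936508]
dark 251 [ 514. -261.   97.] [ 552. -227.  138.] [ 535. -246.  116.]
lid 4041 [ 470. -217.   -3.] [614. -24. 208.] [ 547. -116.  153.]
((314.5, 228.0), (56.0, 87.0), 90.0)
[ 549.06715885 -118.17252275  147.83101236] [[-0.00450841 -0.98359367  0.1803418 ]
 [ 0.59708503 -0.14731467 -0.78853526]
 [-0.80216528 -0.10412435 -0.58795321]] [3501.98572098 2985.5678554  1653.15314859]
[-98.21813093 100.0012206 ]
[-79.67439609  90.46833325]
[-24.57952133 140.3137366 ]
tin 664 [659. -88.  35.] [733. -16.  60.] [695. -53.  54.]
jam 484 [ 668. -201.   36.] [ 725. -145.  102.] [ 693. -173.   97.]
salt 231 [617.  65.  35.] [655. 104.  90.] [634.  81.  78.]
cumin 280 [ 610. -343.   36.] [ 648. -303.  109.] [ 628. -317.  103.]
nut 239 [ 476. -360.   36.] [ 513. -324.   94.] [ 495. -337.   89.]
glass 428 [489.  99.  35.] [565. 178.  93.] [528. 160.  68.]
```

View pics/crop0.png

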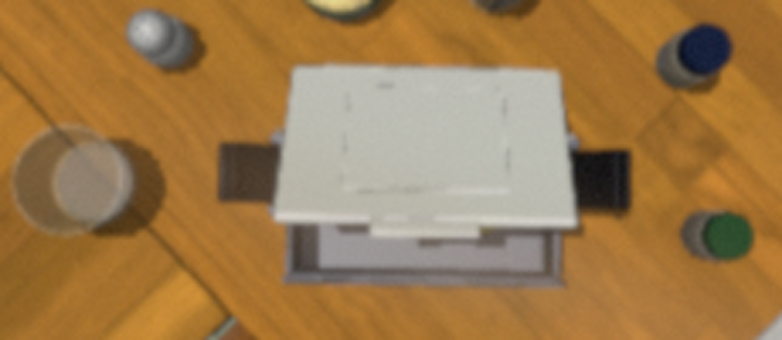

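The crop shows the lid with its tab at crop (425,230), the clips at (250,172) and (603,180), and the front rim at y≈278. The yaw is small. Next I'll measure the geometry by height.

Run:
```python
from h import *
im=cv2.imread("pics/top0.png");X=np.load("top0.npy")
def rep(n,m):
    P=X[m];print(n,len(P),np.percentile(P,1,axis=0).round(),np.percentile(P,99,axis=0).round());return P
Z=np.nan_to_num(X[...,2])
m=np.zeros(Z.shape,bool);m[215:245,246:273]=1
for a in(m&(Z>85)&(X[...,1]>-20),):
    P=rep("left",a);
    c=P.mean(0);print("tip",P[P[:,1]>np.percentile(P[:,1],90)].mean(0))
m[:]=0;m[215:250,355:380]=1
P=rep("right",m&(Z>90)&(im.max(2)<60));print("tip",P[P[:,1]<np.percentile(P[:,1],10)].mean(0))
m[:]=0;m[240:270,260:370]=1
P=rep("front rim",m&(abs(Z-85)<5)&(X[...,0]<480))
m[:]=0;m[198:248,262:366]=1
m&=(im.min(2)>140)&(Z>85)
P=rep("lid",m)
A=np.c_[P[:,:2],np.ones(len(P))]
w=np.ones(len(P),bool)
for _ in range(5):
    k=np.linalg.lstsq(A[w],P[w,2],rcond=None)[0];e=P[:,2]-A@k;w=abs(e)<max(4,1.5*np.median(abs(e)))
print("plane",k,w.mean(),"slope",np.arctan(np.hypot(*k[:2])),"yaw",np.arctan2(-k[1],-k[0]))
Q=P[w]
for lo in range(-215,-20,30):
    q=Q[(Q[:,1]>lo)&(Q[:,1]<lo+30)];print(lo,q[q[:,0].argmin()].round(),q[q[:,0].argmax()].round())
```

```text
left 330 [510. -16.  95.] [563.  23. 137.]
tip [531.46787002  21.48451433 130.02851126]
right 251 [ 516. -261.   99.] [ 552. -229.  137.]
tip [ 534.72507547 -259.99797683  130.91460419]
front rim 197 [ 458. -219.   80.] [479. -22.  87.]
lid 3899 [ 500. -215.   91.] [612. -25. 202.]
plane [-9.86653466e-01 -1.63964307e-03  6.96350424e+02] 0.9594767889202359 slope 0.7786808563210613 yaw 0.0016618211122978559
-215 [ 502. -202.  199.] [ 614. -190.   87.]
-185 [ 501. -180.  199.] [ 614. -180.   87.]
-155 [ 498. -125.  203.] [ 614. -153.   88.]
-125 [498. -97. 202.] [ 613. -118.   89.]
-95 [498. -89. 204.] [612. -88.  89.]
-65 [503. -36. 197.] [614. -52.  88.]
-35 [503. -30. 197.] [611. -33.  91.]
```

Box centre is about (533,-119), yaw about 0, hinge x≈608, and the lid edge is at (499,-119,203). The lid angle is about 0.78 rad. The clip tips are at (532,22,131) and (534,-260,131). All of this agrees with the given sizes. I'll move above the lid with the fingers shut, squared to the box.

Call:
servo_tool([
  [0, 2, -1.5, -4, 0],
  [0, 7, -4.5, -6, 0.08],
  [0, 12, -8, -6, 0.16],
  [0, 17, -11.3, -6, 0.23],
  [0, 22, -14.6, -6, 0.23],
  [0, 27, -18, -6, 0.23],
  [0, 32, -21.3, -6, 0.23],
  [0, 37, -24.6, -6, 0.23],
  [0, 42.5, -28.2, -6, 0.23],
  [0, 47.4, -31.5, -6, 0.23],
], newtons=40)

```text
time_s: 1.35
tcp_pos: [516.0, -119.1, 256.3]
tool_rot: [1.0, -0.0, -0.0, 0.0]
force: [0.4, -0.9, 0.4]
width: -0.3
finger_force: 0.0
```

Call:
servo_tool([
  [0, 0, 0, 0, 0],
  [0, 0, 0, 0, 0],
  [0, 0, 0, 0, 0],
])

```text
time_s: 1.72
tcp_pos: [514.3, -122.1, 256.7]
tool_rot: [1.0, -0.001, -0.0, 0.0]
force: [-0.1, -0.3, 0.9]
width: 0.2
finger_force: 0.0
```

Call:
servo_tool([
  [0, 0, 0, 4, 0],
  [0, 0, 0, 7, 0],
  [0, -1, 0, 8.5, 0],
  [0, -2.3, 0, 10, 0],
  [0, -3.1, 0, 11.5, 0],
  [0, -3.7, 0, 13, 0],
  [0, -4, 0, 14.2, 0],
  [0, -4.1, 0, 15.2, 0],
  [0, -4.2, 0, 16, 0],
  [0, -4.2, 0, 16.2, 0],
])

```text
time_s: 2.98
tcp_pos: [472.9, -120.7, 94.0]
tool_rot: [1.0, -0.0, -0.0, -0.0]
force: [-0.4, 0.8, 0.8]
width: -0.3
finger_force: 0.2
```

Call:
servo_tool([
  [0, 0, 0, 0.2, 0],
  [0, 0, 0, 0.3, 0],
  [0, 0, 0, 0.4, 0],
  [0, 0, 0, 0.4, 0],
])

```text
time_s: 3.48
tcp_pos: [473.2, -120.9, 90.8]
tool_rot: [1.0, -0.0, 0.0, 0.0]
force: [0.4, 0.3, 0.0]
width: -0.4
finger_force: 0.0
```

Run:
```python
from h import *
for n in("top","scene"):
    im,X=cloud(n);np.save(f"{n}1.npy",X)
    if n=="top":cv2.imwrite("pics/t1.png",cv2.resize(im[160:290,190:420],None,fx=3.4,fy=3.4))
    else:cv2.imwrite("pics/s1.png",cv2.resize(im[150:290,230:420],None,fx=4,fy=4))
print(get_state()["force"])
```

```text
[ 0.87690288  1.15839578 -1.14800176]
```

View pics/s1.png

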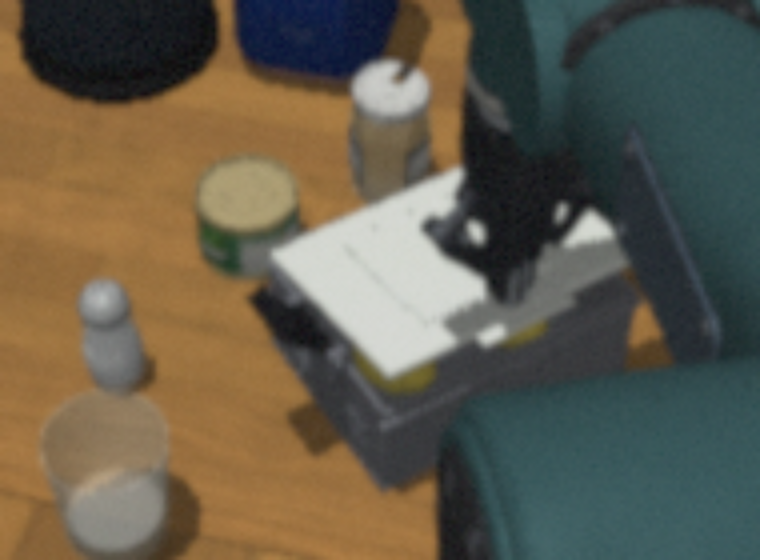

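View pics/t1.png

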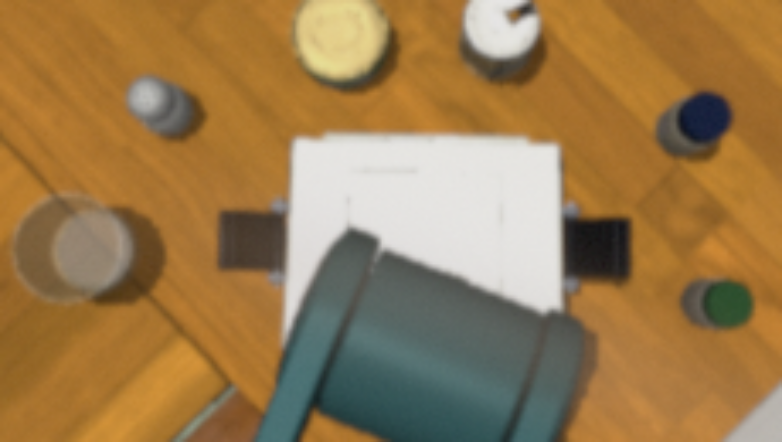

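The scene view shows the lid nearly shut but with a gap at the front: lemons are visible at (400,375). I'll check the lid plane in the depth data.

Run:
```python
from h import *
X=np.load("top1.npy");s=get_state();print(s["tcp_pos"])
for v in range(200,250,6):
    print(v,X[v,282].round(),X[v,300].round(),X[v,345].round())
S=np.load("scene1.npy")
for (x,y) in [(300,212),(310,220),(320,228),(328,240),(352,234)]:print(x,y,S[y,x].round())
```

```text
[ 473.14830645 -120.89278063   90.76806089]
200 [621. -31.   1.] [612. -83.  88.] [ 625. -203.   -2.]
206 [596. -38.  94.] [596. -83.  97.] [ 599. -195.   94.]
212 [580. -39.  98.] [581. -84.  99.] [ 584. -195.   93.]
218 [565. -40. 101.] [566. -84. 103.] [ 568. -194.  103.]
224 [551. -41. 105.] [551. -85. 107.] [ 554. -195.  102.]
230 [536. -41. 107.] [527. -95. 461.] [ 539. -194.  107.]
236 [521. -42. 114.] [522. -85. 112.] [ 524. -194.  113.]
242 [509. -70. 475.] [509. -96. 480.] [ 510. -194.  114.]
248 [500. -72. 490.] [501. -97. 486.] [ 496. -194.  116.]
300 212 [601. -29.  99.]
310 220 [557. -33. 108.]
320 228 [516. -39. 114.]
328 240 [464. -30. 128.]
352 234 [449. -91. 129.]
```

Run:
```python
from h import *
S=np.load("scene1.npy");im,W=cloud("wrist");print(get_state()["tcp_pos"],get_state()["joint_pos"].round(3))
cv2.imwrite("pics/w1.png",im)
si,S2=cloud("scene");g=si.max(2)
for y in range(200,230,3):
    r=[(x,S2[y,x].round().astype(int).tolist()) for x in range(346,372,5) if g[y,x]<75];print(y,r)
```

```text
[ 473.1719502  -120.87167891   90.78105946] [-0.366 -0.004  1.678 -0.     1.468  1.205]
200 [(346, [474, -83, 232]), (351, [464, -90, 237]), (356, [462, -103, 232]), (361, [461, -118, 225]), (366, [455, -128, 225]), (371, [466, -153, 202])]
203 [(346, [469, -80, 229]), (351, [461, -89, 231]), (356, [460, -103, 225]), (361, [455, -114, 222]), (366, [458, -131, 211])]
206 [(351, [464, -92, 217]), (356, [460, -104, 213]), (361, [457, -116, 210]), (366, [457, -131, 201]), (371, [461, -151, 187])]
209 [(356, [461, -105, 201]), (361, [457, -117, 198]), (366, [466, -140, 177])]
212 [(346, [464, -78, 203]), (351, [470, -98, 186]), (356, [461, -106, 190]), (361, [466, -126, 174])]
215 [(346, [462, -78, 194]), (351, [462, -92, 186]), (356, [462, -108, 177]), (361, [464, -125, 165])]
218 [(351, [461, -93, 175]), (356, [467, -113, 158]), (361, [462, -125, 156])]
221 [(356, [468, -114, 145]), (361, [462, -126, 143])]
224 [(356, [468, -115, 133])]
227 []
```

View pics/w1.png

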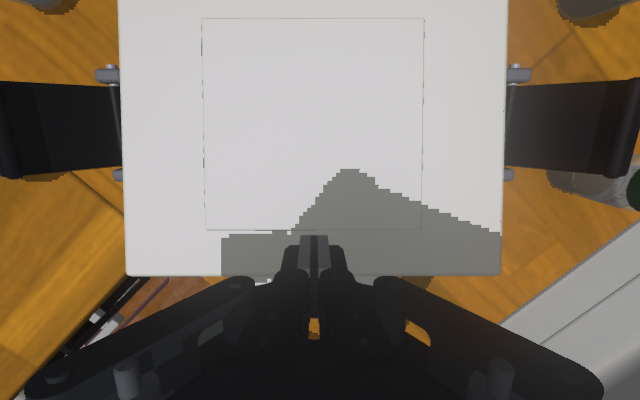

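The wrist view shows the shut fingertips ending on the lid at about (315,237), the lid's near edge at row 275, and both clips still open. The depth data puts the lid near z≈123 at the fingertip, but the reported TCP is 91. I'll check with the wrist depth.

Run:
```python
from h import *
s=get_state();im,W=cloud("wrist");print(s["time_s"],s["tcp_pos"],s["force"],s["tau"].round(2))
for v in range(20,275,30):print(v,W[v,170].round(),W[v,460].round())
print("finger");
for v in range(226,320,8):print(v,[W[v,u].round().tolist() for u in (303,322)],im[v,303],)
c=get_calibration("wrist");print(-np.array(c["R"]).T@np.array(c["t"]))
```

```text
3.675 [ 473.16052569 -120.88609986   90.78101214] [-0.29692976  0.93177234  0.21094549] [-2.000e-02 -2.979e+01 -2.990e+01 -2.000e-02  5.000e-02 -0.000e+00]
20 [586. -49.  99.] [ 585. -193.  100.]
50 [572. -49. 101.] [ 571. -194.  103.]
80 [557. -49. 105.] [ 557. -194.  106.]
110 [542. -49. 109.] [ 542. -195.  108.]
140 [528. -48. 112.] [ 528. -195.  112.]
170 [513. -48. 116.] [ 513. -195.  116.]
200 [498. -47. 118.] [ 498. -195.  119.]
230 [483. -47. 122.] [ 483. -196.  122.]
260 [468. -47. 126.] [ 469. -195.  128.]
finger
226 [[486.0, -115.0, 124.0], [486.0, -125.0, 124.0]] [119 123 123]
234 [[481.0, -115.0, 122.0], [481.0, -125.0, 122.0]] [113 116 116]
242 [[484.0, -116.0, 138.0], [484.0, -125.0, 139.0]] [76 75 73]
250 [[484.0, -116.0, 148.0], [483.0, -124.0, 147.0]] [74 72 71]
258 [[484.0, -116.0, 155.0], [484.0, -124.0, 155.0]] [72 70 69]
266 [[484.0, -117.0, 162.0], [484.0, -124.0, 163.0]] [71 69 68]
274 [[485.0, -117.0, 170.0], [485.0, -124.0, 170.0]] [41 40 41]
282 [[484.0, -117.0, 175.0], [485.0, -124.0, 175.0]] [37 37 36]
290 [[485.0, -117.0, 180.0], [485.0, -123.0, 181.0]] [34 34 33]
298 [[486.0, -117.0, 187.0], [482.0, -123.0, 180.0]] [32 32 32]
306 [[483.0, -117.0, 186.0], [475.0, -124.0, 175.0]] [28 28 28]
314 [[472.0, -117.0, 175.0], [471.0, -124.0, 174.0]] [31 29 29]
[ 539.65315362 -120.58670653  268.99228982]
```

Call:
servo_tool([
  [0, 0, 0, -2, 0],
  [0, 0, 0, -5, 0],
  [0, 0, 0, -8, 0],
  [0, 0, 0, -8, 0],
])

```text
time_s: 4.22
tcp_pos: [474.8, -121.5, 173.8]
tool_rot: [1.0, -0.0, 0.003, 0.001]
force: [0.0, 0.2, 0.1]
width: 0.1
finger_force: 0.0
```

Run:
```python
from h import *
s=get_state();im,W=cloud("wrist");print(s["time_s"],s["tcp_pos"],s["force"])
for v in (20,80,140,200,260):print(v,W[v,170].round(),W[v,460].round())
print("finger");
for v in range(180,280,8):print(v,[W[v,u].round().tolist() for u in (303,322)],im[v,303],)
S,P=cloud("scene");cv2.imwrite("pics/s2.png",np.hstack([cv2.resize(S[150:290,260:420],(640,560))[:,:400],cv2.resize(im[100:400,200:440],(400,500))[:, :].repeat(1,0) if 0 else cv2.resize(im[60:400,200:440],(395,560))]))
```

```text
4.225 [ 474.7568621  -121.49860353  173.76034335] [0.01569655 0.18130337 0.11837908]
20 [635.  26.  -1.] [ 636. -273.   -3.]
80 [578.  33.  -1.] [ 578. -280.   -3.]
140 [522.  -7. 104.] [ 522. -236.  107.]
200 [443.  51.  -4.] [ 444. -296.   -1.]
260 [ -78.  518. -899.] [ 366. -304.    1.]
finger
180 [[493.0, -113.0, 120.0], [493.0, -128.0, 119.0]] [232 231 233]
188 [[487.0, -113.0, 120.0], [487.0, -128.0, 121.0]] [232 231 232]
196 [[480.0, -113.0, 121.0], [480.0, -128.0, 121.0]] [232 231 232]
204 [[474.0, -113.0, 121.0], [474.0, -128.0, 122.0]] [144 148 148]
212 [[468.0, -113.0, 123.0], [468.0, -128.0, 123.0]] [142 146 147]
220 [[462.0, -113.0, 124.0], [462.0, -128.0, 126.0]] [140 145 145]
228 [[456.0, -113.0, 125.0], [456.0, -128.0, 126.0]] [141 146 146]
236 [[484.0, -116.0, 212.0], [485.0, -125.0, 213.0]] [88 87 87]
244 [[484.0, -116.0, 222.0], [484.0, -125.0, 222.0]] [86 85 86]
252 [[484.0, -116.0, 231.0], [484.0, -124.0, 231.0]] [83 82 84]
260 [[484.0, -117.0, 237.0], [485.0, -124.0, 239.0]] [82 81 82]
268 [[484.0, -117.0, 244.0], [484.0, -124.0, 244.0]] [94 92 92]
276 [[485.0, -117.0, 253.0], [485.0, -124.0, 252.0]] [40 43 47]
```

View pics/s2.png

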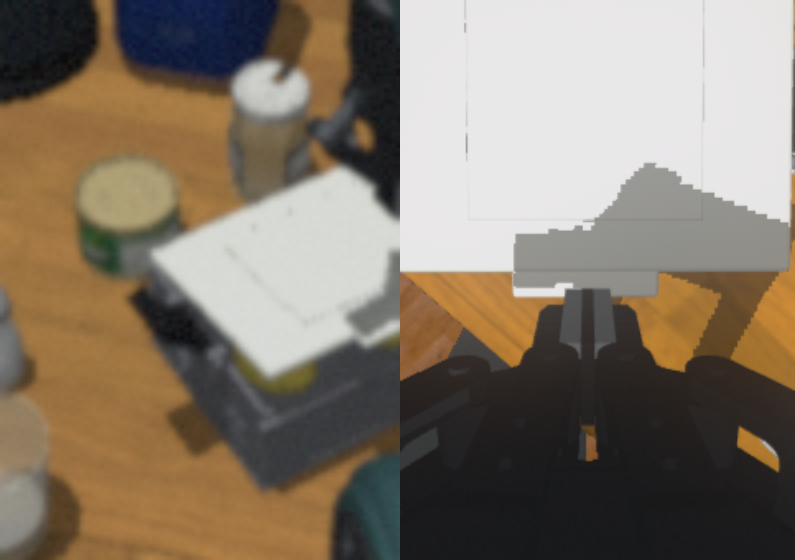

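The fingertip sits at z≈206 when the TCP reads 174, so the real tip is about 32 mm short of the reported TCP. This also matches the lid stopping at 123 with the TCP at 91. I'll push on accordingly.

Call:
servo_tool([
  [0, 0, 0, 5, 0],
  [0, 0, 0, 8, 0],
  [0, 0, 0, 9, 0],
  [0, 0, 0, 9.8, 0],
  [0, 0, 0, 10.4, 0],
  [0, 0, 0, 10.8, 0],
  [0, 0, 0, 11, 0],
  [0, 0, 0, 11, 0],
])

```text
time_s: 5.32
tcp_pos: [473.3, -120.9, 60.9]
tool_rot: [1.0, -0.0, 0.0, 0.0]
force: [-0.1, 0.7, -0.0]
width: -0.5
finger_force: 0.0
```

Call:
servo_tool([
  [0, 0, 0, 0.2, 0],
  [0, 0, 0, 0.3, 0],
  [0, 0, 0, 0.3, 0],
])

```text
time_s: 5.7
tcp_pos: [473.3, -121.0, 58.4]
tool_rot: [1.0, -0.0, 0.0, 0.0]
force: [-1.1, 0.6, 5.3]
width: -0.4
finger_force: 2.1
```

Run:
```python
from h import *
s=get_state();im,W=cloud("wrist");print(s["time_s"],s["tcp_pos"],s["force"])
for v in range(20,275,40):print(v,W[v,170].round(),W[v,460].round())
for v in range(210,260,8):print(v,W[v,303].round(),im[v,303],)
```

```text
5.7 [ 473.31521324 -120.99305108   58.43309467] [-1.12820064  0.5544562   5.30770656]
20 [578. -61.  94.] [ 578. -182.   94.]
60 [563. -59.  94.] [ 563. -184.   94.]
100 [547. -57.  93.] [ 546. -186.   94.]
140 [529. -55.  93.] [ 529. -188.   94.]
180 [510. -53.  94.] [ 510. -191.   93.]
220 [490. -50.  94.] [ 490. -193.   95.]
260 [469. -48.  94.] [ 469. -196.   94.]
210 [ 496. -116.   95.] [191 191 193]
218 [ 492. -116.   96.] [123 126 126]
226 [ 487. -116.   94.] [110 113 113]
234 [ 484. -116.   96.] [105 108 107]
242 [ 484. -116.  107.] [71 70 68]
250 [ 484. -116.  116.] [70 68 67]
258 [ 484. -116.  123.] [67 65 65]
```

The lid is flat at z≈94 and the force is 5 N. One firmer press, then I'll lift and go to the outside of the left clip.

Call:
servo_tool([
  [0, 0, 0, 0.2, 0],
  [0, 0, 0, 0.3, 0],
  [0, 0, 0, 0.3, 0],
])

```text
time_s: 6.12
tcp_pos: [473.4, -121.0, 58.2]
tool_rot: [1.0, -0.0, 0.001, 0.0]
force: [-6.8, 1.5, 17.0]
width: 0.3
finger_force: 8.6
```

Call:
servo_tool([
  [0, 0, 0, -4, 0],
  [0, 0, 0, -9, 0],
  [0, 2, -5, -11, 0],
  [0, 4, -9, -11, 0],
  [0, 6, -14, -11, 0],
  [0, 6, -18.2, -11, 0],
  [0, 6, -18.2, -8, 0],
  [0, 6, -18.2, -4, 0],
  [0, 6, -18.2, -2.5, 0],
  [0, 6, -18.2, -2.5, 0],
])

```text
time_s: 7.38
tcp_pos: [532.2, 61.0, 78.3]
tool_rot: [1.0, -0.0, -0.001, 0.0]
force: [-0.0, -0.2, -0.4]
width: -0.1
finger_force: 0.0
```

Run:
```python
from h import *
s=get_state();im,X=cloud("top");W,_=cloud("wrist");print(s["time_s"],s["tcp_pos"],s["force"])
for v in range(205,250,10):print(X[v,345].round(),X[v,330].round())
cv2.imwrite("pics/w3.png",np.vstack([cv2.resize(W,(560,350)),cv2.resize(im[190:270,220:400],(560,249))]))
```

```text
7.375 [532.20757332  60.99194023  78.34492204] [-0.01340682 -0.15933571 -0.39488054]
[ 601. -195.   93.] [ 600. -157.   95.]
[ 577. -195.   91.] [ 576. -158.   94.]
[ 552. -196.   90.] [ 551. -158.   91.]
[ 527. -196.   92.] [ 526. -159.   94.]
[ 503. -196.   92.] [ 502. -159.   93.]
```

View pics/w3.png

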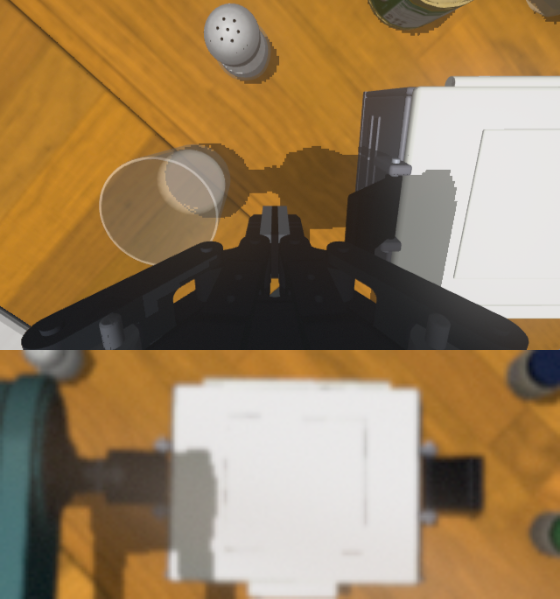

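The lid is flat and shut. The fingertips are at wrist-picture (275,215), between the glass and the left clip at (370,230), and clear of both. Now I push the left clip inward.

Call:
servo_tool([
  [0, 0, 2, 0, 0],
  [0, 0, 3, 0, 0],
  [0, 0, 4, -0.2, 0],
  [0, 0, 5, -0.5, 0],
  [0, 0, 6, -0.9, 0],
  [0, 0, 6.8, -1.2, 0],
  [0, 0, 7.6, -1.4, 0],
  [0, 0, 8.4, -1.4, 0],
  [0, 0, 9, -1.4, 0],
  [0, 0, 9, -1.4, 0],
])

```text
time_s: 8.72
tcp_pos: [533.0, -29.4, 93.5]
tool_rot: [1.0, -0.001, -0.0, 0.0]
force: [-0.0, 0.2, 0.4]
width: 0.1
finger_force: 0.0
```

Run:
```python
from h import *
s=get_state();im,X=cloud("scene");W,P=cloud("wrist");print(s["time_s"],s["tcp_pos"],s["force"])
cv2.imwrite("pics/w4.png",np.vstack([cv2.resize(W,(560,350)),cv2.resize(im[180:270,230:400],(470,249)).copy() if 0 else cv2.resize(im[190:270,260:400],(560,249))]))
```

```text
8.725 [532.95184209 -29.38421636  93.47742718] [-0.01497455  0.18149539  0.44454155]
```

View pics/w4.png

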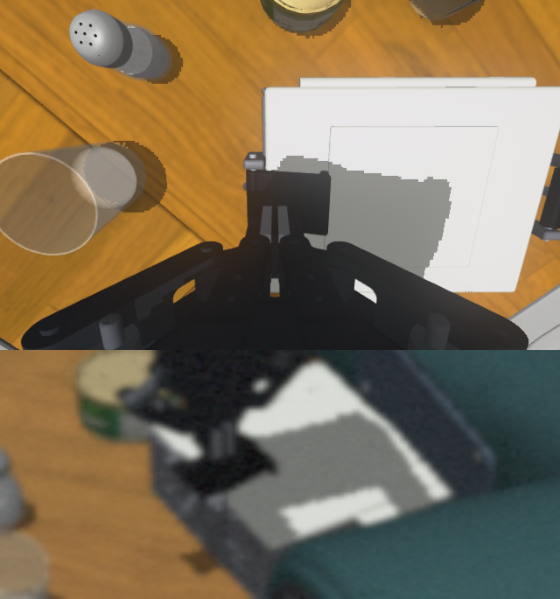

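The left clip is over, lying inward on the lid at wrist-picture (290,200). Next I go over to the outside of the right clip.

Call:
servo_tool([
  [0, 0, 0, -3, 0],
  [0, 0, 2, -6, 0],
  [0, 0, 7, -6, 0],
  [0, 0, 12, -6, 0],
  [0, 0, 17, -6, 0],
  [0, 0, 22, -6, 0],
  [0, 0, 27, -6, 0],
  [0, 0, 27, -2, 0],
  [0, 0, 27, 1.5, 0],
  [0, 0, 27, 1.5, 0],
])

```text
time_s: 10.07
tcp_pos: [530.7, -297.1, 74.6]
tool_rot: [1.0, -0.0, -0.004, -0.002]
force: [-0.4, -0.1, -0.4]
width: 0.1
finger_force: 0.0
```

Run:
```python
from h import *
s=get_state();im,X=cloud("top");print(s["time_s"],s["tcp_pos"],s["force"])
m=np.zeros(im.shape[:2],bool);m[215:250,255:310]=1;m&=(im.max(2)<70)&(X[...,2]>80)
P=X[m];print(len(P),np.percentile(P,2,axis=0).round(),np.percentile(P,98,axis=0).round())
for lo in range(-75,-5,10):
    q=P[(P[:,1]>lo)&(P[:,1]<=lo+10)]
    if len(q):print(lo,len(q),np.median(q[:,2]))
```

```text
10.075 [ 530.71046543 -297.1094136    74.57302323] [-0.41320392 -0.07534178 -0.37940975]Traceback (most recent call last):
  File "<stdin>", line 4, in <module>
    return _quantile_unchecked(
        a, q, axis, out, overwrite_input, method, keepdims, weights)
    return _ureduce(a,
                    func=_quantile_ureduce_func,
    ...<5 lines>...
                    overwrite_input=overwrite_input,
                    method=method)
    r = func(a, **kwargs)
    result = _quantile(arr,
                       quantiles=q,
    ...<2 lines>...
                       out=out,
                       weights=wgt)
    slices_having_nans = np.isnan(arr[-1, ...])
                                  ~~~^^^^^^^^^
IndexError: index -1 is out of bounds for axis 0 with size 0
```

Call:
servo_tool([
  [0, 0, -2, 0, 0],
  [0, 0, -3, 0, 0],
  [0, 0, -4, -0.2, 0],
  [0, 0, -5, -0.5, 0],
  [0, 0, -6, -0.9, 0],
  [0, 0, -6.8, -1.2, 0],
  [0, 0, -7.6, -1.4, 0],
  [0, 0, -8.4, -1.4, 0],
  [0, 0, -9, -1.4, 0],
  [0, 0, -9, -1.4, 0],
])

```text
time_s: 11.38
tcp_pos: [533.0, -208.4, 92.5]
tool_rot: [1.0, 0.0, -0.0, -0.0]
force: [1.4, -0.7, 0.1]
width: 0.4
finger_force: 0.0
```

Call:
servo_tool([
  [0, 0, 0, -4, 0],
  [0, 0, 0, -9, 0],
  [0, -5, 0, -13, 0],
  [0, -10, 0, -14, 0],
  [0, -15, 0, -14, 0],
  [0, -18, 0, -14, 0],
  [0, -18, 0, -14, 0],
  [0, -18, 0, -14, 0],
])

```text
time_s: 12.38
tcp_pos: [353.5, -209.1, 232.8]
tool_rot: [1.0, -0.0, 0.0, 0.0]
force: [-0.0, 0.3, 0.4]
width: 0.3
finger_force: 0.0
```

Run:
```python
from h import *
s=get_state();print(s["time_s"],s["tcp_pos"],s["force"])
im,X=cloud("wrist");cv2.imwrite("pics/w5.png",im)
t,T=cloud("top")
for u in list(range(266,300,4))+list(range(332,364,4)):print(u,T[231,u].round(),t[231,u])
for n,(u,v) in dict(tin=(290,170),jam=(337,166),salt=(237,190),cumin=(395,196),nut=(401,249),glass=(212,233)).items():
    a=T[v-20:v+20,u-20:u+20].reshape(-1,3);a=a[a[:,2]>35];print(n,a.min(0).round(),a.max(0).round())
```

```text
12.375 [ 353.53763041 -209.0749225   232.77202694] [-0.03177911  0.33606892  0.40830018]
266 [535.  10.   1.] [ 65 117 166]
270 [nan nan nan] [78 85 97]
274 [533. -21. 100.] [61 70 83]
278 [534. -31.  98.] [65 74 86]
282 [534. -41. 100.] [66 76 85]
286 [534. -51. 102.] [66 74 84]
290 [534. -61. 106.] [67 76 83]
294 [534. -70.  94.] [218 220 222]
298 [535. -79.  89.] [220 222 224]
332 [ 536. -163.   94.] [224 225 226]
336 [ 537. -173.   92.] [201 201 205]
340 [ 536. -182.  108.] [36 37 42]
344 [ 536. -192.  109.] [33 34 40]
348 [ 537. -202.  104.] [34 29 35]
352 [ 537. -212.  102.] [30 32 35]
356 [ 537. -222.   98.] [32 28 32]
360 [ 540. -245.    1.] [ 48  81 112]
tin [659. -88.  36.] [734. -16.  63.]
jam [ 668. -201.   36.] [ 725. -145.  102.]
salt [617.  65.  35.] [656. 104.  90.]
cumin [ 610. -343.   35.] [ 648. -303.  110.]
nut [ 476. -360.   35.] [ 513. -324.   94.]
glass [489.  99.  35.] [565. 177.  93.]
```

View pics/w5.png

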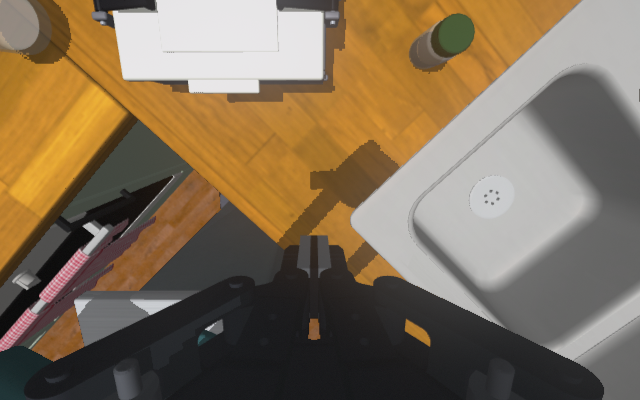

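The wrist view shows the lid shut, with both clips lying inward at (130,5) and (305,5). Top-view depth puts the clip ends at z≈107, which matches closed (2.09 rad). The surrounding things have not moved.

```bash
python3 -c "
from workcell import *
print(sign_off())"
```

```text
the job is handed in; nothing more can be done
None
```

The lid is fully shut, and both clips were flipped afterwards and have snapped down onto it; the things around the box did not move, and the job was handed in at about 12.5 s.

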